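# Slide the solder pallet out over the slab's edge

### The arm

A 7-joint arm with a two-finger parallel gripper is mounted at the origin on the work surface. World frame = base frame: x ahead of the robot, y to its left, z up, the work surface at z = 0. Lengths are in m, angles in degrees, forces in N, time in s.
With the tool pointing down it reaches from about 0.425 to 0.875 m from the base axis. Payload 4.7 kg.
Tool frame: the origin (TCP) lies at the very end of the fingers, on their centre line; the grasp point (between the pads) lies 19 mm behind it (pinch_z is the distance from the TCP to the grasp point, in m); z points along the fingers, y is the direction in which the jaws open and shut (so a half turn about z gives the same grasp; the last joint's range is limited). The gripper opens to 87 mm and grips with 3 to 60 N. Pads are 19 mm wide; open, the fingers measure 117 mm over their backs; the gripper's body (75 mm by 190 mm) begins 51 mm behind the grasp point.
Start: joints at [0.808, 18.392, -4.016, 83.108, 1.295, 78.541, -3.26], TCP at [0.65, -0, 0.223] pointing down, gripper open.
Joint ranges: [-163.93, 163.93], [-17.29, 119.83], [-79.2, 71.16], [3.27, 140.29], [-89.18, 269.18], [5.43, 117.66], [-154.24, 154.24]. Speed limits (degrees/s): [147.25, 147.25, 180, 180, 180, 180, 180].

### API

Orientations are given as [roll, pitch, yaw] about the fixed x, y, z axes, in that order (R = Rz(yaw) Ry(pitch) Rx(roll)).
In Python, from cell import get_obs, read_camera, camera_params, sign_off, pinch_z gives the robot as it stands.
- The arm moves only by the shell command python3 -m handwheel 'ROWS' [FORCE]. ROWS is JSON, a list of rows, each a list of 5 numbers: the finger opening in m, from 0 to 0.087, then the shift along the tool's x, y, z in m, then the turn about the tool's z in rad. In form: [[jaw, tx, ty, tz, twist], ...]. A call has 1 to 20 rows; each row is the pose to reach, as a shift and turn from the pose commanded when the call began, along the tool's axes at that moment; what a row does not reach only later rows make up. A row lasts 1/10 s, in which the tool goes at most 50 mm and 8.59 degrees, less where a joint would pass 70% of its speed; a pose out of reach is approached as far as the arm can. A call with a gripper value outside its range is refused whole. The fingers move at their own pace and stop on an object; FORCE is the grip in N (left out, the last holds). Time passes only in rows, so rows that repeat a pose let the fingers close. It gives the time, the measured TCP pose, the force and the opening at its end, in the units of the state.
- get_obs(): the state, without advancing time (a new reading comes with each control period).
- read_camera(name): name is "scene" or "side" or "wrist"; returns the picture (480x640x3 uint8, blue, green, red); there is no depth.
- camera_params(name): a dict with "camera_matrix" (3x3 intrinsics, pixels), "k1" (the pictures are not rectified: a ray, as slopes to the right and down, at radius r is drawn at 1 + k1 r^2 times it, then the intrinsics apply), "R" (3x3) and "t" (3): a world point X has camera coordinates R X + t. Camera axes: x right, y down, z forward; pixel columns grow to the right and rows downward; lengths in m; the calibration is good to about 2 mm. A picture is of the moment at which its call begins: read the wrist's pose just before it. camera_params takes no time and is no camera call; for the wrist camera it gives the pose at the moment of the call.
- sign_off(): hands the job in, once; it reports no verdict.
The state is a dict: "time_s": time; "qpos": joint angles; "joint_velocities": joint speeds; "effort": joint torques, N m; "tool_pos": TCP position; "tool_rot": TCP orientation; "force": force on the tool from outside, world axes, zero at the start; "wrist_torque": the same for the moment, N m; "grip_width": finger opening in m.
Only numpy, scipy, OpenCV 4.12 (cv2) and the standard library are available. Lean on these libraries where they do the work, as an engineer would, in place of code of your own. Each camera call takes 0.05 s, during which the arm holds its last target.

### The job

Push the blue solder pallet (the flat plate with the green circuit board in it) across the aluminium slab, without picking it up, until its row of copper contacts hangs out over the slab's yellow edge and the white line across the board lies right along that edge, square to it. Leave the pallet lying flat and still there, and leave the solder spool and the other tools where they are.

Things in the scene. Friction and masses are not known exactly. Their poses are not given: they have to be found in the camera images.
- slab: fixed aluminium work slab on four short feet, 220 mm (its x) by 300 mm (its y), flat top 50 mm above the cart. Origin: under its centre, at cart level. Its +x points to its yellow-painted edge, away from the robot (turned by up to 0.45 rad)
- slab_edge (a point): middle of the slab's yellow edge, at the top surface; x points straight out over the edge, y along the edge, z up
- pallet: loose blue flat plate with a green circuit board set into it, 90 mm (its x) by 110 mm (its y) by 6 mm thick, about 0.2 kg, lying flat on the slab. Origin: centre of its underside. +x points to the end with the copper contacts, which faces the yellow edge to within 0.25 rad at the start. Its back end is 45 mm behind the origin; at least 50 mm of bare slab lies behind it. It slides with ordinary friction and stops when the push stops
- pallet_line (a point): middle of the white line, on the pallet's top; the line is 3 mm wide, runs across the full width, and lies 30 mm behind the copper-contact end (15 mm ahead of the pallet's origin)
- pallet_front (a point): middle of the copper-contact end of the pallet, at its top
- spool: chrome solder spool, 36 mm across, 26 mm tall, standing on the slab near its left end (+y), beside the pallet; origin at the centre of its foot. Leave alone
- bulb: white plastic desoldering bulb, 54 mm across, 92 mm tall with its nozzle up, standing on the cart to the left of the slab; origin at the centre of its foot. Leave alone
- tweezers: blue tweezers, 132 mm long, 8 mm high, lying on the cart to the right of the slab; origin underneath near the middle. Leave alone
- flux_jar: amber flux jar, 44 mm across, 50 mm tall, standing on the cart beyond the slab; origin at the centre of its foot. Leave alone
- driver: red-handled screwdriver, 160 mm long, lying on the cart beyond the slab; origin underneath near the middle. Leave alone
- organiser: fixed two-tier smoky acrylic organiser, 160 x 220 mm, 135 mm tall, on the cart far to the left; origin under its centre
- iron_holder: fixed chrome-coil soldering iron holder on a dark base 100 x 80 mm, about 150 mm tall, on the cart far to the right; origin under its centre
- pcb_clamp: fixed small aluminium PCB clamp with a black screw knob, about 50 x 190 mm, 52 mm tall, on the cart beyond the slab to the right; origin under its base
Things that resemble listed ones, but are neither listed nor needed, are in the scene too. Of the things like the pallet, leave any that is brown or red; of the rest the larger one is meant.

How it is judged:
By the outcome, as a careful person would: the job done as asked, in the order asked, and still so for the second after the job is handed in, with the robot touching nothing.
It also fails if it takes over 40 s, if anything falls off the work surface, if the arm or the gripper's body presses on something with over 40 N, if the wrist force passes 120 N, or if a joint passes its speed limit or range.

## Working session

There is one attempt and no reset: what is moved stays moved. The work goes in short steps, Python scripts to look and compute and a shell command to move; the robot and the scene stay as the last step left them, time stands still between calls to the robot, and variables do not carry over. Pictures are saved under pics/ and viewed, and the job is handed in when it is done.

```bash
ls; mkdir -p pics; python3 - <<'E'
from cell import *
import cv2
o=get_obs();print(o)
for n in("scene","side","wrist"):
    p=camera_params(n);print(n,p)
    cv2.imwrite(f"pics/{n}0.png",read_camera(n))
print(pinch_z)
E
```

```text
pics
{'time_s': 0.0, 'qpos': array([ 0.80594381, 18.43784732, -4.01529347, 83.17488786,  1.29698575,
       78.54174329, -3.25959806]), 'joint_velocities': array([ 0.0016871 , -0.03853949, -0.04105311,  0.00465474,  0.13503054,
       -0.00281352,  0.0627071 ]), 'effort': array([-2.58547143e-04, -4.91284704e+01, -4.03903294e-01, -3.12526345e+01,
       -6.40594075e-02,  4.37659642e-02,  1.61017233e-04]), 'tool_pos': array([ 6.49440745e-01, -4.47728286e-05,  2.21475371e-01]), 'tool_rot': array([-1.79890876e+02,  7.85082860e-03,  9.00043853e+01]), 'force': array([-0.08309306,  1.18902699, -0.62084217]), 'wrist_torque': array([-0.00784663,  0.04437794,  0.00630011]), 'grip_width': 0.08672682574009907}
scene {'camera_matrix': array([[489.49736077,   0.        , 321.18587467],
       [  0.        , 489.49736077, 239.66158308],
       [  0.        ,   0.        ,   1.        ]]), 'k1': 0.03492635923667638, 'R': array([[ 0.10313801,  0.99458653,  0.01265684],
       [ 0.82894325, -0.07891419, -0.55373787],
       [-0.54974142,  0.06760322, -0.83259484]]), 't': array([-0.05485444, -0.4596412
[... 181 characters left out ...]
1.        ]]), 'k1': -0.03300357875445187, 'R': array([[ 0.77063814, -0.63725965, -0.00412198],
       [-0.30460688, -0.3626643 , -0.88073222],
       [ 0.55976022,  0.67998143, -0.47359662]]), 't': array([-0.42772902,  0.24870159,  0.87641023])}
wrist {'camera_matrix': array([[391.77364613,   0.        , 321.51918082],
       [  0.        , 391.77364613, 245.42160437],
       [  0.        ,   0.        ,   1.        ]]), 'k1': -0.07851296926587265, 'R': array([[ 9.99996058e-01, -5.06542438e-04, -2.76195072e-03],
       [ 2.02032077e-04, -9.68066942e-01,  2.50691754e-01],
       [-2.80073920e-03, -2.50691324e-01, -9.68063023e-01]]), 't': array([-0.64837119, -0.03192173,  0.38950354])}
0.0187
```

View pics/scene0.png

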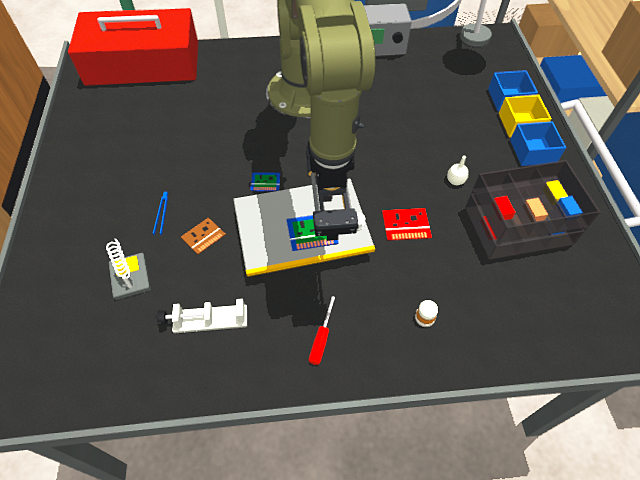

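View pics/side0.png

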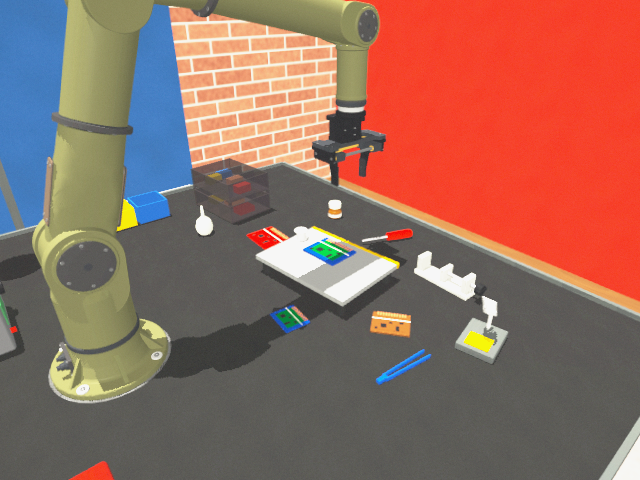

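View pics/wrist0.png

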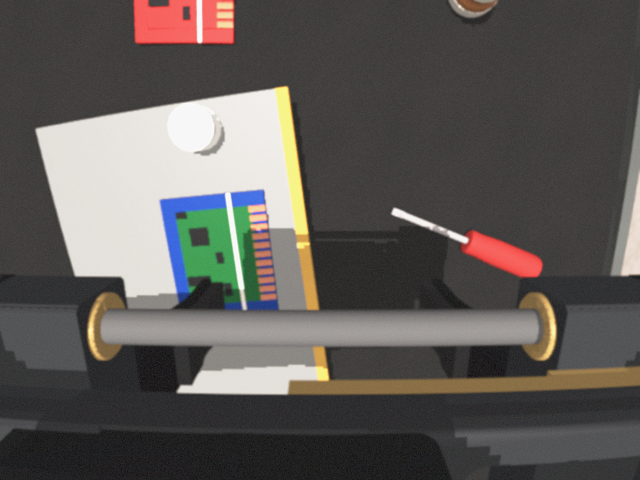

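The wrist view shows the slab with its yellow edge running from (283,88) to (325,380), the spool at (193,128), and the blue pallet on the slab spanning x 161–278 from y 190, with the gripper bar hiding its lower end.

There are four pallet-like things in the scene view:
- blue on the slab, at about (312,232)
- blue on the cart, at (265,181), which looks smaller
- brown, at (203,234)
- red, at (406,222)

The one on the slab fits. I'll confirm it in a crop and measure it.

```bash
cat > h.py <<'E'
import numpy as np, cv2
from cell import *
def ray(p,uv,z):
    uv=np.array(uv,float).reshape(-1,1,2)
    n=cv2.undistortPoints(uv,p["camera_matrix"],np.array([p["k1"],0,0,0])).reshape(-1,2)
    d=np.c_[n,np.ones(len(n))]@p["R"]; C=-p["R"].T@p["t"]
    return C+d*((z-C[2])/d[:,2])[:,None]
def proj(p,X):
    c,_=cv2.projectPoints(np.array(X,float),cv2.Rodrigues(p["R"])[0],p["t"],p["camera_matrix"],np.array([p["k1"],0,0,0]));return c.reshape(-1,2)
E
python3 - <<'E'
from h import *
np.set_printoptions(precision=4,suppress=True)
im=cv2.imread('pics/scene0.png'); cv2.imwrite('pics/crop0.png',cv2.resize(im[160:285,180:440],None,fx=3,fy=3,interpolation=cv2.INTER_CUBIC))
ps,pw=camera_params('scene'),camera_params('wrist')
print('slab edge wrist',ray(pw,[(287,88),(327,380)],.05))
print('pallet w',ray(pw,[(161,200),(264,190),(278,309)],.056))
print('line w',ray(pw,[(228,194),(244,308)],.056))
print('spool top',ray(pw,[(193,128)],.076))
print('slab back corner',ray(pw,[(38,130)],.05))
print('small blue scene',ray(ps,[(252,173),(279,172),(280,188),(250,190)],.006))
E
```

```text
slab edge wrist [[ 0.6209  0.1112  0.05  ]
 [ 0.6539 -0.1555  0.05  ]]
pallet w [[ 0.512   0.0215  0.056 ]
 [ 0.6006  0.0295  0.056 ]
 [ 0.6093 -0.0778  0.056 ]]
line w [[ 0.5701  0.0263  0.056 ]
 [ 0.5784 -0.0769  0.056 ]]
spool top [[0.5505 0.0795 0.076 ]]
slab back corner [[0.4045 0.0827 0.05  ]]
small blue scene [[ 0.326  -0.1662  0.006 ]
 [ 0.329  -0.0937  0.006 ]
 [ 0.385  -0.0942  0.006 ]
 [ 0.3845 -0.1729  0.006 ]]
```

View pics/crop0.png

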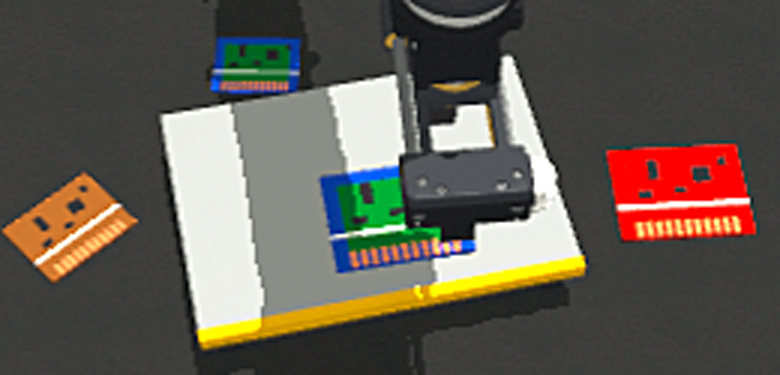

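The crop confirms it. The blue/green pallet on the slab is the larger one (110 mm wide). The blue one at crop (255,65) lies on the cart behind and is only about 75 mm wide. The other two are brown and red.

I'll swing the tool round so both fingers are spread along the pallet's back edge and hover behind it.

```bash
python3 -m handwheel '[[0.06,-0.003,-0.015,0.005,0.14],[0.06,-0.006,-0.03,0.01,0.28],[0.06,-0.009,-0.045,0.02,0.42],[0.06,-0.012,-0.06,0.03,0.56],[0.06,-0.016,-0.08,0.04,0.70],[0.06,-0.02,-0.10,0.05,0.84],[0.06,-0.024,-0.12,0.06,0.98],[0.06,-0.027,-0.135,0.065,1.12],[0.06,-0.03,-0.15,0.07,1.26],[0.06,-0.034,-0.165,0.07,1.38],[0.06,-0.034,-0.17,0.07,1.47],[0.06,-0.034,-0.17,0.07,1.47]]'
python3 - <<'E'
from h import *
o=get_obs();print(o['time_s'],o['tool_pos'],o['tool_rot'],o['force'])
np.save('pw1.npy',camera_params('wrist'),allow_pickle=True)
cv2.imwrite("pics/wrist1.png",read_camera("wrist"))
cv2.imwrite("pics/scene1.png",read_camera("scene"))
E
```

```text
time_s: 1.35
tool_pos: [0.4792, -0.0342, 0.1525]
tool_rot: [-180.0, 0.0, 5.7]
force: [-0.4, -0.1, 0.6]
grip_width: 0.0599
1.35 [ 0.47922892 -0.03416302  0.15247173] [-1.79995942e+02  1.68329347e-02  5.74455476e+00] [-0.42880702 -0.10559773  0.58876919]
```

View pics/wrist1.png

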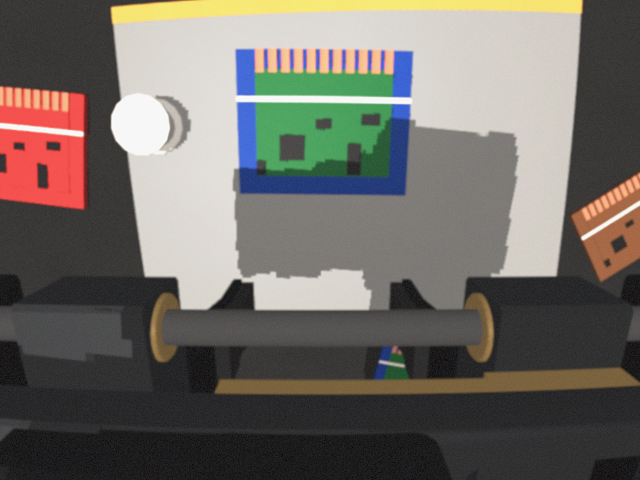

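View pics/scene1.png

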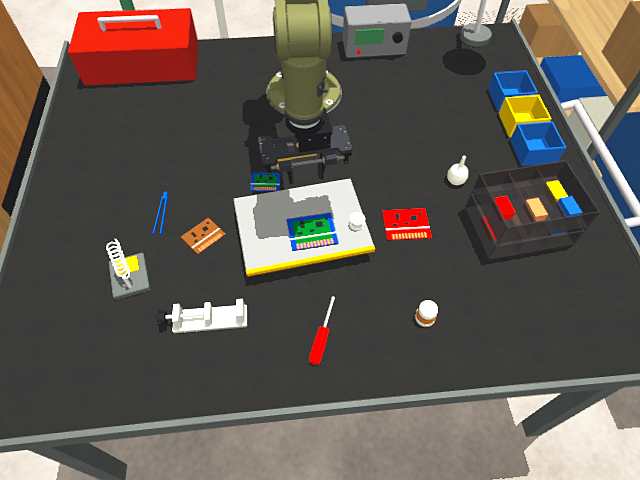

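The wrist view shows the whole pallet: corners at about (236,50), (412,52), (405,194) and (240,191), the white line at y≈99, the spool at (141,124), and the yellow strip along the top of the picture, nearly cut off. I'll measure with masks.

```bash
cat >> h.py <<'E'
def measure(im,p,roi=None,dbg=False):
    """in wrist view with tool x ~ slab x"""
    hsv=cv2.cvtColor(im,cv2.COLOR_BGR2HSV)
    out={}
    y=cv2.inRange(hsv,(18,120,90),(32,255,255))
    n,l,s,_=cv2.connectedComponentsWithStats(y); k=1+np.argmax(s[1:,4]); y=(l==k)
    top=[];bot=[]
    for c in range(s[k,0]+6,s[k,0]+s[k,2]-6):
        r=np.where(y[:,c])[0]
        if len(r)==0: continue
        if r.min()>1: top.append((c,r.min()-.5))
        bot.append((c,r.max()+.5))
    out['yel_in']=(np.array(bot),.05)
    if len(top)>20: out['edge']=(np.array(top),.05)
    b=cv2.inRange(hsv,(100,120,60),(130,255,255))|cv2.inRange(hsv,(45,80,30),(90,255,255))
    b[290:]=0
    b=cv2.morphologyEx(b,cv2.MORPH_CLOSE,np.ones((13,13)))
    n,l,s,_=cv2.connectedComponentsWithStats(b); k=1+np.argmax(s[1:,4]); m=(l==k).astype(np.uint8)
    x0,y0,w,h,_=s[k]
    cs=range(x0+15,x0+w-15)
    out['front']=(np.array([(c,np.where(m[:,c])[0].min()-.5) for c in cs]),.056)
    out['back']=(np.array([(c,np.where(m[:,c])[0].max()+.5) for c in cs]),.056)
    wl=cv2.inRange(hsv,(0,0,150),(180,60,255))&cv2.erode(m*255,np.ones((1,15)))
    pts=[]
    for c in cs:
        r=np.where(wl[:,c])[0]
        r=r[(r>y0+.12*h)&(r<y0+.65*h)]
        if len(r): pts.append((c,np.median(r)))
    out['line']=(np.array(pts),.056)
    rs=range(y0+12,y0+h-12)
    out['left']=(np.array([(np.where(m[r])[0].min()-.5,r) for r in rs]),.056)
    out['right']=(np.array([(np.where(m[r])[0].max()+.5,r) for r in rs]),.056)
    res={}
    for k,(pt,z) in out.items():
        X=ray(p,pt,z)[:,:2]
        vx,vy,cx,cy=cv2.fitLine(X.astype(np.float32),cv2.DIST_HUBER,0,1e-5,1e-5).ravel()
        if k in('left','right'):
            if vx<0: vx,vy=-vx,-vy
            yaw=np.arctan2(vy,vx)
        else:
            if vy<0: vx,vy=-vx,-vy
            yaw=np.arctan2(-vx,vy)
        res[k]=(np.array([cx,cy],float),float(yaw))
    return res
def dist(res,a,b):
    """signed distance of centre of b ahead of line a, along a's normal"""
    c,y=res[a];return float(np.dot(res[b][0]-c,[np.cos(y),np.sin(y)]))
E
python3 - <<'E'
from h import *
im=cv2.imread('pics/wrist1.png');p=np.load('pw1.npy',allow_pickle=True).item()
r=measure(im,p)
for k,v in r.items(): print(k,v[0].round(4),round(np.degrees(v[1]),2))
print('line behind yel_in',dist(r,'yel_in','line'),'edge',dist(r,'edge','line') if 'edge' in r else None,'line-back',dist(r,'back','line'),dist(r,'back','front'))
if 'edge' in r: print(dist(r,'yel_in','edge'))
E
```

```text
yel_in [ 0.6301 -0.0364] 7.37
edge [0.6243 0.0834] 7.06
front [ 0.6037 -0.0265] 5.15
back [ 0.5147 -0.0248] 4.95
line [ 0.5737 -0.0192] 5.09
left [0.555  0.0253] 5.05
right [ 0.5658 -0.0827] 4.84
line behind yel_in -0.05365642843934172 edge -0.06274539544233933 line-back 0.059345568591609714 0.08852703014077663
0.009595866455127191
```

Slab yaw is about 7.2° and pallet yaw about 5.0°. The line is 62.7 mm short of the edge, and the two wrist views agree on that. I'll turn to 7.2° and lower behind the pallet.

```bash
python3 -m handwheel '[[0.06,0,0,0.02,-0.025],[0.06,0,0,0.045,-0.025],[0.06,0,0,0.07,-0.025],[0.06,0,0,0.085,-0.025],[0.06,0,0,0.095,-0.025],[0.06,0,0,0.0985,-0.025],[0.06,0,0,0.0985,-0.025]]'
python3 -c "
from h import *
p=camera_params('wrist');im=read_camera('wrist');cv2.imwrite('pics/wrist2.png',im);print(get_obs()['tool_pos'],get_obs()['tool_rot'])"
```

```text
time_s: 2.15
tool_pos: [0.4803, -0.034, 0.054]
tool_rot: [180.0, 0.0, 7.2]
force: [-0.2, -0.1, 0.4]
grip_width: 0.0599
[ 0.48065846 -0.03399176  0.0545685 ] [ 1.79991595e+02 -5.25341695e-02  7.23597958e+00]
```

View pics/wrist2.png

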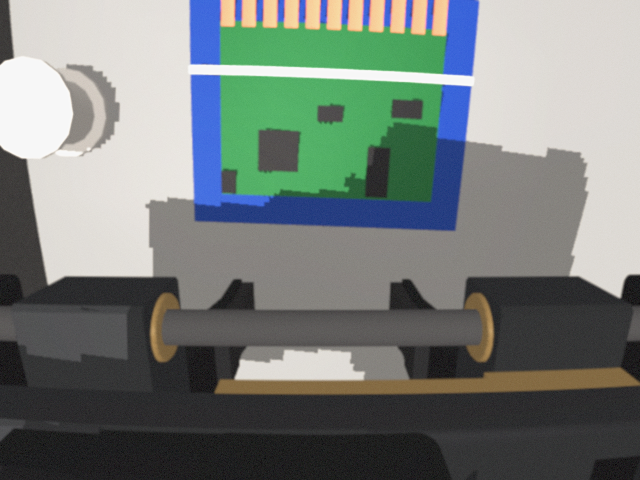

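The pallet's back edge is square ahead of both fingers, from (196,220) to (456,230), and nothing is in the way. I'll drop 2 mm and push most of the distance gently, slowing at the end.

```bash
python3 -m handwheel '[[0.06,0,0,0.002,0],[0.06,0.008,0,0.002,0],[0.06,0.016,0,0.002,0],[0.06,0.021,0,0.002,0],[0.06,0.026,0,0.002,0],[0.06,0.031,0,0.002,0],[0.06,0.036,0,0.002,0],[0.06,0.041,0,0.002,0],[0.06,0.046,0,0.002,0],[0.06,0.051,0,0.002,0],[0.06,0.056,0,0.002,0],[0.06,0.061,0,0.002,0],[0.06,0.066,0,0.002,0],[0.06,0.070,0,0.002,0],[0.06,0.073,0,0.002,0],[0.06,0.075,0,0.002,0],[0.06,0.075,0,0.002,0]]'
python3 - <<'E'
from h import *
cv2.imwrite('pics/scene3.png',read_camera('scene'))
p=camera_params('wrist');np.save('pw3.npy',p,allow_pickle=True);im=read_camera('wrist');cv2.imwrite('pics/wrist3.png',im);print(get_obs()['tool_pos'],get_obs()['tool_rot'],get_obs()['force'])
E
```

```text
time_s: 3.9
tool_pos: [0.555, -0.0245, 0.0522]
tool_rot: [180.0, -0.0, 7.2]
force: [0.1, 0.1, 0.2]
grip_width: 0.0599
[ 0.55486784 -0.0245955   0.05230656] [ 1.79993045e+02 -6.07315262e-02  7.20966029e+00] [-0.0949618   0.329224    0.09088174]
```

View pics/wrist3.png

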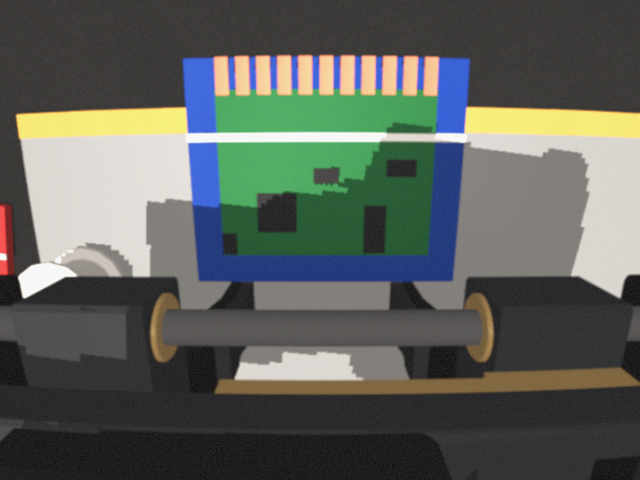

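View pics/scene3.png

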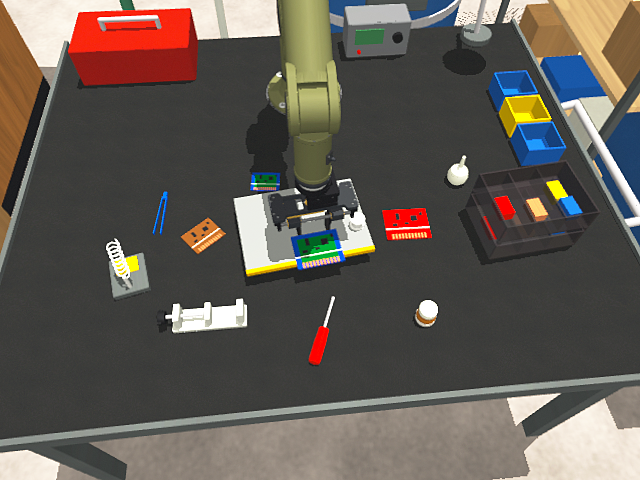

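The pallet moved flush with the fingers. Its contacts now overhang, the white line is at y≈137, and the yellow outer edge is at y≈108–114, either side of the pallet. Measuring the rest.

```bash
cat > fin.py <<'E'
from h import *
import sys
def fin(im,p,sl=150):
    hsv=cv2.cvtColor(im,cv2.COLOR_BGR2HSV)
    y=cv2.inRange(hsv,(18,120,90),(32,255,255)); y[290:]=0
    n,l,s,_=cv2.connectedComponentsWithStats(y)
    E=[];I=[]
    for k in range(1,n):
        if s[k,4]<800: continue
        for c in range(max(8,s[k,0]+6),min(632,s[k,0]+s[k,2]-6)):
            r=np.where(l[:,c]==k)[0]
            if len(r): E.append((c,r.min()-.5));I.append((c,r.max()+.5))
        print('yellow blob',s[k])
    b=cv2.inRange(hsv,(100,120,60),(130,255,255))|cv2.inRange(hsv,(45,80,30),(90,255,255));b[290:]=0
    b=cv2.morphologyEx(b,cv2.MORPH_CLOSE,np.ones((13,13)))
    n,l,s,_=cv2.connectedComponentsWithStats(b); k=1+np.argmax(s[1:,4]); x0,y0,w,h,_=s[k]
    g=cv2.cvtColor(im,cv2.COLOR_BGR2GRAY).astype(float)
    wl=cv2.inRange(hsv,(0,0,int(sl)),(180,70,255)); L=[];Fr=[]
    m=(l==k)
    for c in range(x0+14,x0+w-14):
        r=np.where(wl[:,c])[0]; r=r[(r>y0+.2*h)&(r<y0+.6*h)]
        if len(r)>1 and np.ptp(r)<20:
            L.append((c,np.average(r)))
        Fr.append((c,np.where(m[:,c])[0].min()-.5))
    E,I,L,Fr=map(np.array,(E,I,L,Fr))
    def fit(P,z):
        X=ray(p,P,z)[:,:2].astype(np.float32)
        vx,vy,cx,cy=cv2.fitLine(X,cv2.DIST_HUBER,0,1e-5,1e-5).ravel()
        if vy<0:vx,vy=-vx,-vy
        return np.array([cx,cy]),float(np.arctan2(-vx,vy))
    e,i,li,f=fit(E,.05),fit(I,.05),fit(L,.056),fit(Fr,.056)
    nrm=np.array([np.cos(e[1]),np.sin(e[1])])
    d=lambda a:1000*float((a[0]-e[0])@nrm)
    ny=np.array([-nrm[1],nrm[0]])
    print('edge',e[0],np.degrees(e[1]),'inner',np.degrees(i[1]),d(i),'line',li[0],np.degrees(li[1]),'d_line',d(li),'front yaw',np.degrees(f[1]),'d_front',d(f),'dyaw',np.degrees(li[1]-e[1]), len(L))
    # line ends relative to edge
    X=ray(p,L[[0,-1]],.056)[:,:2]; print('line ends rel edge mm',(X-e[0])@nrm*1000)
if __name__=='__main__':
    fin(cv2.imread(sys.argv[1]),np.load(sys.argv[2],allow_pickle=True).item())
E
python3 fin.py pics/wrist3.png pw3.npy
```

```text
yellow blob [  17  107  169   32 4030]
yellow blob [ 466  106  174   31 4178]
edge [ 0.6364225  -0.00977763] 7.32702139910771 inner 7.300043005659806 -9.691732273425462 line [ 0.62417805 -0.01059025] 7.197069366185401 d_line -12.248115260274723 front yaw 5.207804944949514 d_front 4.919377610432989 dyaw -0.12995203292230886 260
line ends rel edge mm [-12.17878824 -12.39204666]
```

The line is 12.2 mm short of the edge and parallel to it within about 0.1°. I'll push 11.5 mm slowly, then measure again.

```bash
python3 -m handwheel '[[0.06,0.003,0,0,-0.002],[0.06,0.006,0,0,-0.002],[0.06,0.008,0,0,-0.002],[0.06,0.010,0,0,-0.002],[0.06,0.011,0,0,-0.002],[0.06,0.0115,0,0,-0.002],[0.06,0.0115,0,0,-0.002],[0.06,0.0115,0,0,-0.002]]'
python3 - <<'E'
from h import *
p=camera_params('wrist');np.save('pw4.npy',p,allow_pickle=True);im=read_camera('wrist');cv2.imwrite('pics/wrist4.png',im);print(get_obs()['tool_pos'],get_obs()['tool_rot'],get_obs()['force'])
E
python3 fin.py pics/wrist4.png pw4.npy
```

```text
time_s: 4.8
tool_pos: [0.5659, -0.0232, 0.052]
tool_rot: [180.0, -0.0, 7.3]
force: [-2.7, -0.8, 2.4]
grip_width: 0.0599
[ 0.565913   -0.0232138   0.05208879] [ 1.79993840e+02 -1.51539161e-02  7.32137601e+00] [-3.21163561 -1.07036041  1.58777893]
yellow blob [  20  135  167   29 3739]
yellow blob [ 464  134  176   29 4195]
edge [ 0.64126325 -0.04685616] 7.34003376325023 inner 7.222355580266434 -9.729122223480907 line [ 0.635976   -0.01751252] 7.299215698996588 d_line -1.4950285563092187 front yaw 8.699173106191068 d_front 17.00081566097345 dyaw -0.04081806425364245 261
line ends rel edge mm [-1.30670321 -1.72312077]
```

View pics/wrist4.png

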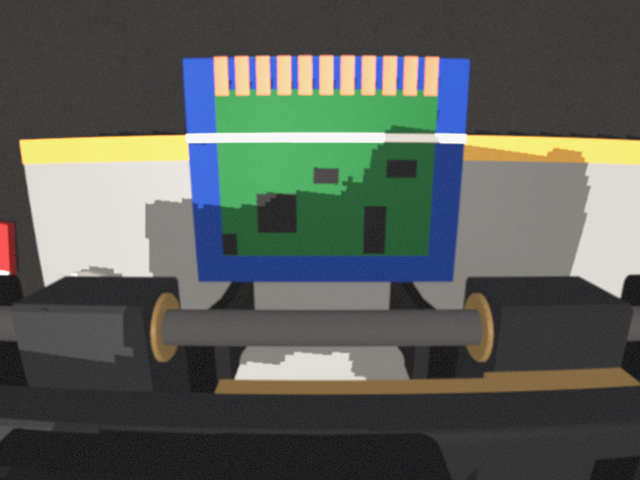

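The line now reads 1.5 mm short of the edge and square to it (−0.04°). One more nudge of about 1.4 mm.

```bash
python3 -m handwheel '[[0.06,0.0007,0,0,0],[0.06,0.0014,0,0,0],[0.06,0.0014,0,0,0],[0.06,0.0014,0,0,0]]'
python3 - <<'E'
from h import *
p=camera_params('wrist');np.save('pw5.npy',p,allow_pickle=True);im=read_camera('wrist');cv2.imwrite('pics/wrist5.png',im);print(get_obs()['tool_pos'],get_obs()['force'])
E
python3 fin.py pics/wrist5.png pw5.npy
```

```text
time_s: 5.25
tool_pos: [0.5674, -0.023, 0.0521]
tool_rot: [180.0, -0.0, 7.3]
force: [-1.8, 0.4, 2.1]
grip_width: 0.0602
[ 0.5673933 -0.0229786  0.052075 ] [-1.63945563 -0.37072125  1.61707664]
yellow blob [  20  138  165   30 3463]
yellow blob [ 464  138  176   29 4149]
edge [0.6323568  0.02222038] 7.334828305329034 inner 7.249109431245374 -9.615207981250053 line [ 0.63753045 -0.0172676 ] 7.338317678221265 d_line 0.08995560806616235 front yaw 8.673067269409632 d_front 18.562335526079536 dyaw 0.003489372892230264 261
line ends rel edge mm [0.242524   0.03281167]
```

It reads +0.1 mm and 0.00°. I'll back off, lift, and check from a higher viewpoint and the fixed cameras.

```bash
python3 -m handwheel '[[0.06,-0.003,0,0,0],[0.06,-0.01,0,0,0],[0.06,-0.02,0,0,0],[0.06,-0.03,0,-0.01,0],[0.06,-0.035,0,-0.04,0],[0.06,-0.035,0,-0.08,0],[0.06,-0.035,0,-0.11,0],[0.06,-0.035,0,-0.12,0],[0.06,-0.035,0,-0.12,0],[0.06,-0.035,0,-0.12,0]]'
python3 - <<'E'
from h import *
p=camera_params('wrist');np.save('pw6.npy',p,allow_pickle=True);im=read_camera('wrist');cv2.imwrite('pics/wrist6.png',im);print(get_obs()['tool_pos'],get_obs()['force'])
s=read_camera('scene');cv2.imwrite('pics/scene6.png',s);np.save('ps.npy',camera_params('scene'),allow_pickle=True)
cv2.imwrite('pics/scene6c.png',cv2.resize(s[160:285,180:440],None,fx=3,fy=3,interpolation=cv2.INTER_CUBIC))
E
python3 fin.py pics/wrist6.png pw6.npy
```

```text
time_s: 6.3
tool_pos: [0.5315, -0.0275, 0.1707]
tool_rot: [-180.0, 0.1, 7.3]
force: [0.1, 0.1, -0.5]
grip_width: 0.0599
[ 0.53113954 -0.02743534  0.17010968] [-0.34943363  0.88206912 -0.29966362]
yellow blob [ 136   87  106   18 1552]
yellow blob [ 407   86  159   20 2292]
edge [ 0.6414313  -0.04918101] 7.310799699828929 inner 7.327027375523233 -9.75501118825608 line [ 0.6372927  -0.01719054] 7.297351057353175 d_line -0.03410588833891539 front yaw 6.967418769495708 d_front 30.357263715531737 dyaw -0.013448642475755107 141
line ends rel edge mm [0.0270344  0.04953129]
```

View pics/wrist6.png

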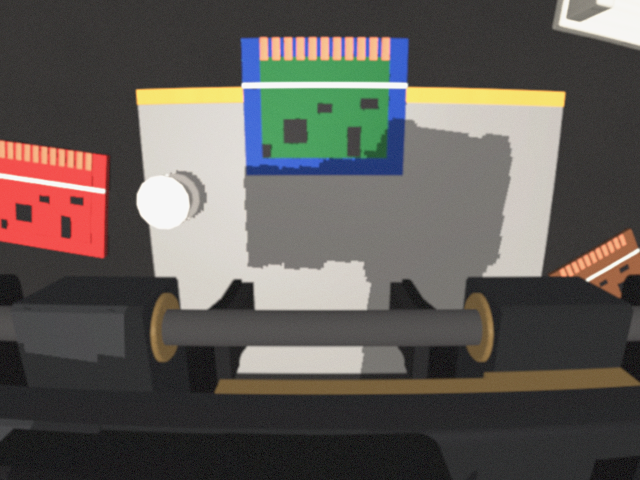

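View pics/scene6c.png

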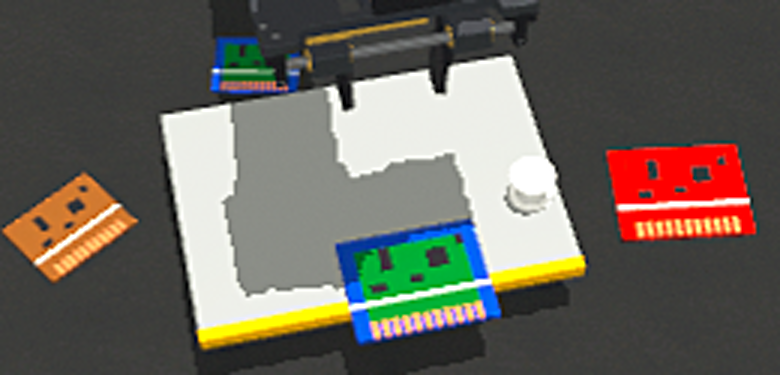

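In the wrist view the pallet lies flat and free of the gripper. Its line at y≈85 meets the outer yellow edge on both sides, and the spool still stands at (163,202). From this height the line reads 0.0 mm off the edge and −0.01° from square, with the contact end 30.4 mm past the edge. The scene crop agrees, with the spool still at about (357,221).

```bash
python3 -c "
from cell import *
print(sign_off())"
```

```text
the job is handed in; nothing more can be done
None
```

I pushed the blue pallet across the slab with both fingertips against its back edge, corrected the last 1.5 mm, backed off, lifted clear and handed the job in at about 6.4 s.

- **Line on the edge:** from the raised wrist view the white line was within 0.1 mm of the yellow edge and square to it within 0.02°. The contact end hung 30.4 mm past the edge, against the expected 30 mm.
- **Pallet and tools:** the pallet lay flat and clear of the gripper. The spool showed at the same pixels as before, and I saw no change in the other tools, though I did not measure those.
- **Readings that disagreed:** my fit of the copper-contact end gave angles between 5° and 9° in the close-up views, because the contacts break up the colour mask there, so I relied on the white line instead. One push of 11.5 mm also moved the pallet only about 10.8 mm, which the last nudge made up.

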